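Hold the tool chest's lid at 60 degrees for its lid stay

ROBOT

A 7-joint arm with a two-finger parallel gripper is mounted at the origin on the work surface; the furniture and walls round the work are solid. World frame = base frame: x ahead of the robot, y to its left, z up, the work surface at z = 0. Lengths are in mm, angles in rad, forces in N, time in s.
With the tool pointing down it reaches from about 425 to 925 mm from the base axis. Payload 6.8 kg.
Tool frame: the origin (TCP) lies at the very end of the fingers, on their centre line; the grasp point (between the pads) lies 19 mm behind it (arm.grip_point_offset is the distance from the TCP to the grasp point, in mm); z points along the fingers, y is the line along which they close (so a half turn about z gives the same grasp; the last joint's range is limited). The gripper opens to 85 mm and grips with 20 to 120 N. Pads are 22 mm wide; open, the fingers measure 114 mm over their backs; the gripper's body (76 mm by 85 mm) begins 54 mm behind the grasp point. The pads swing forward as they close: fully open they stand 13 mm farther back than shut.
Start: joints at [-0.108, 0.477, 0.022, 1.555, -0.011, 1.109, -0.083], TCP at [675.016, 0.007, 231.308] pointing down, gripper open.
Joint ranges: [-2.96, 2.96], [-0.34, 2.1], [-1.41, 1.46], [0.24, 2.44], [-1.37, 4.51], [0.17, 1.92], [-2.96, 2.96]. Speed limits (rad/s): [2.39, 2.39, 3.14, 3.14, 3.14, 3.14, 3.14].

INTERFACE

Orientations are given as [roll, pitch, yaw] about the fixed x, y, z axes, in that order (R = Rz(yaw) Ry(pitch) Rx(roll)).
In Python, from plant import arm, vision gives the robot as it stands.
- The arm moves only by the shell command python3 -m pendant 'ROWS' [FORCE]. ROWS is JSON, a list of rows, each an object of numbers: "grip": the opening, from 0 (shut) to 1 (fully open); "x", "y", "z": the shift along the tool's x, y, z in m; "yaw": the turn about the tool's z in rad. In form: [{"grip": .., "x": .., "y": .., "z": .., "yaw": ..}, ...]. A call has 1 to 5 rows; each row is the pose to reach, as a shift and turn from the pose commanded when the call began, along the tool's axes at that moment; what a row does not reach only later rows make up. A row lasts 1/8 s, in which the tool goes at most 62.5 mm and 10.7 degrees, less where a joint would pass 70% of its speed; a pose out of reach is approached as far as the arm can. A call with a gripper value outside its range is refused whole. The fingers move at their own pace and stop on an object; FORCE is the grip in N (left out, the last holds). Time passes only in rows, so rows that repeat a pose let the fingers close. It gives the time, the measured TCP pose, the force, the opening and the grip force at its end, in the units of the state.
- arm.sense(): the state, without advancing time (a new reading comes with each control period).
- vision.capture(name): name is "scene" or "side" or "wrist"; returns a dict with "img" (384x512x3 uint8, blue, green, red), "depth" (384x512 float32, mm along the optical axis (not along the pixel's ray), 0 where there is no reading), "vfov" (degrees; the focal length in pixels is half the picture's height over the tangent of half this angle, whatever the lens; pixels are square), "cx", "cy" (the principal point, pixels), "dist_coeffs" ([k1, k2, p1, p2, k3] as OpenCV has them; the pictures are not rectified), "R" (3x3) and "t" (3): a world point X has camera coordinates R X + t. Camera axes: x right, y down, z forward; pixel columns grow to the right and rows downward; lengths in mm; the calibration is good to about 2 mm. A picture is of the moment at which its call begins.
- arm.finish_job(): hands the job in; it is judged then, once.
Trained networks look in a picture, given as the dict that the camera call returned (one of the last four; its "shot" number tells which), for a name from the list of things; names that differ only in an ending like _2 or _b are one class to them, and where a whole thing is asked for, a point or a joint stands for the part that bears it (a point fixed in the world has none). Each returns a list of dicts, best first, with "conf" (0 to 1); they miss things now and then, are a little off and sometimes report something else, mostly with a low value. They report only what shows in the picture. A call takes as long as a camera call. They do not tell look-alikes from the thing itself.
- vision.regions_of(thing, picture): "pixels" (384x512 bool, what is visible of it) and "box" ([left, top, right, bottom] in pixels, round what is visible of it).
- vision.landmark_of(thing, picture): "pixel" ([column, row] in pixels: a listed point, or the origin of a listed thing).
The state is a dict: "time_s": time; "joint_pos": joint angles; "joint_velocities": joint speeds; "tau": joint torques, N m; "position": TCP position; "eef_rot": TCP orientation; "wrist_force": force on the tool from outside, world axes, zero at the start; "wrist_torque": the same for the moment, N m; "width": finger opening in mm; "gripper_force": force on a finger pad.
Only numpy, scipy, OpenCV 4.12 (cv2) and the standard library are available. Lean on these libraries where they do the work, as an engineer would, in place of code of your own. Each camera call takes 0.05 s, during which the arm holds its last target. There are 200 camera calls.

TASK

I want to screw the brass lid stay to this wooden tool chest, and it only reaches when the lid stands 60 degrees open from shut. Take the sanding block off the lid and set it down flat on the bare bench clear of the chest, then raise the lid by its steel bar handle to 60 degrees and hold it there, still, without ever letting it drop shut; finish while the gripper is still holding the bar, because the lid falls shut when let go. Leave the other things on the bench where they are.

Things in the scene. Friction and masses are not known exactly. Their poses are not given: they have to be found in the camera images.
- chest: pale wooden tool chest, 180 mm deep (x), 320 mm wide (y), carcass 100 mm high, on a darker plinth 20 mm high that stands out 8 mm all round; too heavy to move. Origin: centre of its underside on the bench; -x points out of its front, where the bar handle is; the lid is hinged along the top of its back (+x). Shut, the flat lid's top is 132 mm above the bench
- lid (a joint): opening angle of the lid in rad: 0 shut, growing as the front edge rises; 60 degrees is 1.047; its stop is at 1.75. The lid (0.65 kg, give or take a third) swings freely with little friction and falls shut from any angle below about 75 degrees
- lid_bar (a point): middle of the lid's steel bar handle: round, 12 mm thick, 112 mm long along the chest's y axis, on a 12 mm post at each end. Its axis stands 45 mm in front of the flat front of lid and chest (39 mm free behind it, open above and below); shut, it is 112 mm above the bench. It and this point's axes turn with the lid; held from above it can turn between the finger pads
- lid_hinge (a point): middle of the lid's hinge axis, which runs along the chest's y axis, 93 mm behind the chest's centre and 100 mm above the bench. The bar's axis is 228 mm in front of it and 12 mm above it with the lid shut
- sanding_block_mid (a point): centre of the loose brown sanding block that lies on the lid, about 0.12 kg, 58 mm (its x axis) by 108 mm (its y axis) by 34 mm high (its z axis, up): the centre is 17 mm above what it rests on; grasp it across the 58 mm
- screw_box: bystander: small blue and white carton, 55 x 94 x 48 mm, origin under its centre, to the left of the chest
- screwdriver_small: bystander: small yellow screwdriver lying on the bench to the right of the chest, roughly pointing away from the robot, 152 mm long (its y axis), 20 mm thick, origin under its middle. Nearer to the robot than its near end, the bench is bare for 160 mm to the right of the chest; farther right stands a white plastic machine case, 107 mm high
- glue_bottle: bystander: white glue bottle with a red tip, standing, 40 x 62 x 196 mm, origin under its centre, to the left of the chest. Keep the arm off the black cable that hangs on this side, nearer the robot: it runs from a reel (underside 0.78 m up, 0.2 to 0.35 m out, 10 to 45 degrees left of ahead) down to the bench, 0.30 to 0.45 m from the base axis, 42 to 80 degrees left of ahead
Things that resemble listed ones, but are neither listed nor needed, are in the scene too. What is shaped like the part that bears sanding_block_mid but green or pink is not meant.

How it is judged (in metres and radians):
On the way, in this order (a step that is already met when the one before it is completed fails the run):
1. the sanding block lies flat on the bench, let go and clear of the chest, with the lid still down (height (world z) of sanding_block_mid below 0.024 m and angle between sanding_block_mid's own z axis and vertical below 0.1 rad and contact force between sanding_block and the fingers below 0.1 N and contact force between sanding_block and chest below 0.1 N and linear speed of sanding_block below 0.03 m/s and value of joint lid below 0.1 rad), for 0.2 s.
2. the lid stands 60 degrees open (4 degrees either way), carried by the fingers (value of joint lid between 0.977 and 1.117 rad and contact force between the fingers and lid above 0.5 N), for 0.2 s.
At the end, for the whole second after the job is handed in: The fingers hold the bar and keep the lid still at 60 degrees, 4 degrees either way; the sanding block lies at rest flat on the bench, touching neither robot nor chest (all of step 2 and velocity of joint lid between -0.05 and 0.05 rad/s and distance between the grasp point and lid_bar below 0.06 m and contact force between lid and sanding_block below 0.1 N and height (world z) of sanding_block_mid below 0.024 m and angle between sanding_block_mid's own z axis and vertical below 0.1 rad and linear speed of sanding_block below 0.02 m/s and contact force between sanding_block and the arm below 0.1 N and contact force between sanding_block and the fingers below 0.1 N and contact force between sanding_block and chest below 0.1 N); the arm keeps its last pose, push and grip.
It fails at once if the lid is let drop (it swings shut faster than 3 rad/s) (velocity of joint lid below -3 rad/s).
It fails at once if a bystander is shifted more than 25 mm (distance of any of screw_box, screwdriver_small, glue_bottle from where it was at the start of the episode above 0.025 m).
It also fails if it takes over 69 s, if anything falls off the work surface, if the arm or the gripper's body presses on something with over 40 N, if the wrist force passes 120 N, or if a joint passes its speed limit or range.

## Working session

There is one attempt and no reset: what is moved stays moved. The work goes in short steps, Python scripts to look and compute and a shell command to move; the robot and the scene stay as the last step left them, time stands still between calls to the robot, and variables do not carry over. Pictures are saved under pics/ and viewed, at most 10 in all, crops included, and the job is handed in when it is done.

```bash
mkdir -p pics; cat > h.py <<'E'
import numpy as np, cv2
from plant import arm, vision
def K(p):
    f=p["img"].shape[0]/2/np.tan(np.radians(p["vfov"])/2)
    return np.array([[f,0,p["cx"]],[0,f,p["cy"]],[0,0,1.]])
def ray(p,uv):
    n=cv2.undistortPoints(np.array(uv,float).reshape(-1,1,2),K(p),np.array(p["dist_coeffs"],float))[:,0]
    return np.c_[n,np.ones(len(n))]
def world(p,uv,d=None):
    uv=np.array(uv,float).reshape(-1,2)
    if d is None: d=p["depth"][uv[:,1].round().astype(int),uv[:,0].round().astype(int)]
    R=np.array(p["R"]);t=np.array(p["t"])
    return (ray(p,uv)*np.reshape(d,(-1,1))-t)@R
def onz(p,uv,z):
    R=np.array(p["R"]);t=np.array(p["t"]); c=-R.T@t; d=ray(p,uv)@R
    return c+d*((z-c[2])/d[:,2])[:,None]
def proj(p,X):
    R=np.array(p["R"]);t=np.array(p["t"])
    return cv2.projectPoints(np.array(X,float).reshape(-1,3),cv2.Rodrigues(R)[0],t,K(p),np.array(p["dist_coeffs"],float))[0][:,0]
E
python3 - <<'E'
from h import *
for c in ["scene","side"]:
    p=vision.capture(c); cv2.imwrite(f"pics/{c}1.png",p["img"])
    for n in ["chest","lid_bar","lid_hinge","sanding_block_mid","screw_box","screwdriver_small","glue_bottle"]:
        for r in vision.landmark_of(n,p)[:3]:
            print(c,n,"L",round(r["conf"],2),np.round(r["pixel"]),world(p,np.clip(r["pixel"],0,[511,383])).round())
        if n in("lid_bar","sanding_block_mid"):
          for r in vision.regions_of(n,p)[:4]:
            m=r["pixels"]; vu=np.argwhere(m)[:,::-1]; W=world(p,vu); 
            print(c,n,"R",round(r["conf"],2),r["box"],np.median(W,0).round(),p["img"][m].mean(0).round())
E
```

```text
scene chest L 0.57 [255. 201.] [[542.  59. 133.]]
scene chest L 0.35 [237. 173.] [[674. -39. 133.]]
scene lid_bar L 0.92 [286. 197.] [[468. -24. 120.]]
scene lid_bar R 0.6 [208.1, 151.2, 301.7, 216.6] [581.  -9. 132.] [ 76. 125. 164.]
scene lid_hinge L 0.79 [240. 170.] [[675. -60. 133.]]
scene sanding_block_mid L 0.75 [323. 203.] [[ 373. -152.   33.]]
scene sanding_block_mid L 0.74 [255. 174.] [[597. -33. 167.]]
scene sanding_block_mid L 0.74 [170. 282.] [[641. 411.  35.]]
scene sanding_block_mid R 0.91 [248.9, 161.6, 265.2, 186.4] [597. -34. 165.] [ 53.  87. 120.]
scene sanding_block_mid R 0.76 [312.8, 192.1, 335.9, 214.8] [ 368. -152.   33.] [137. 108. 192.]
scene sanding_block_mid R 0.7 [154.2, 272.4, 191.3, 297.0] [637. 411.  33.] [ 48. 130.  26.]
scene screw_box L 0.84 [194. 249.] [[646. 277.  48.]]
scene screwdriver_small L 0.44 [290. 154.] [[ 631. -404.    0.]]
scene glue_bottle L 0.82 [215. 294.] [[503. 372.  21.]]
side chest L 0.9 [283. 232.] [[ 548. -205.  133.]]
side lid_bar L 0.84 [233. 204.] [[497. 112.   3.]]
side lid_bar R 0.82 [234.5, 166.1, 328.0, 242.7] [ 581. -122.  131.] [111. 149. 177.]
side lid_hinge L 0.73 [313. 202.] [[ 677. -117.  132.]]
side sanding_block_mid L 0.91 [248. 148.] [[637. 386.  36.]]
side sanding_block_mid L 0.86 [217. 267.] [[ 367. -178.   33.]]
side sanding_block_mid L 0.66 [280. 190.] [[589. -74. 166.]]
side sanding_block_mid R 0.81 [236.1, 137.8, 259.3, 159.1] [638. 381.  30.] [ 69. 130.  58.]
side sanding_block_mid R 0.61 [193.1, 253.4, 236.3, 282.0] [ 369. -180.   32.] [154. 134. 197.]
side sanding_block_mid R 0.56 [263.0, 177.6, 304.8, 206.0] [597. -68. 164.] [ 78. 106. 133.]
side screw_box L 0.51 [266. 174.] [[597.  67. 130.]]
side screwdriver_small L 0.59 [345. 310.] [[ 639. -416.   15.]]
side screwdriver_small L 0.37 [238. 206.] [[472. -44. 117.]]
side glue_bottle L 0.78 [218. 166.] [[499. 332.  14.]]
```

```bash
python3 -c "
import cv2
a=cv2.imread('pics/scene1.png');b=cv2.imread('pics/side1.png')
" ; ls; ls pics
```

```text
h.py
pics
scene1.png
side1.png
```

View pics/scene1.png

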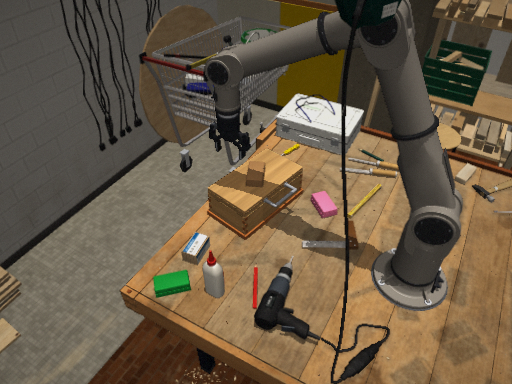

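View pics/side1.png

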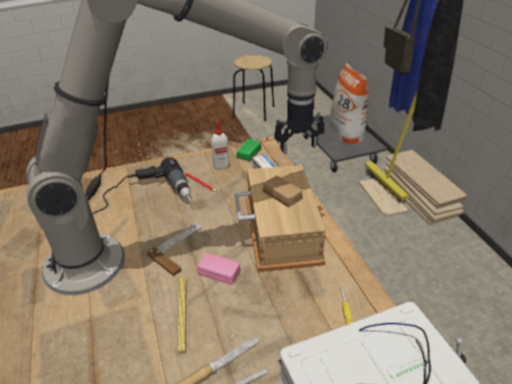

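```bash
python3 - <<'E'
from h import *
p=vision.capture("wrist"); cv2.imwrite("pics/wrist1.png",p["img"])
print(p["R"],p["t"],p["dist_coeffs"],p["vfov"])
for n in ["lid_bar","sanding_block_mid"]:
    for r in vision.landmark_of(n,p)[:3]: print(n,"L",r,world(p,np.clip(r["pixel"],0,[511,383])).round())
    for r in vision.regions_of(n,p)[:4]:
        m=r["pixels"]; vu=np.argwhere(m)[:,::-1]; W=world(p,vu)
        print(n,"R",round(r["conf"],2),r["box"],np.median(W,0).round(),p["img"][m].mean(0).round())
for c in ["scene","side"]:
    p=vision.capture(c); print(c,-np.array(p["R"]).T@p["t"],p["vfov"],p["dist_coeffs"], p["cx"],p["cy"])
    s=arm.sense()["position"]; print("tcp px",proj(p,s))
    q=proj(p,s)[0].astype(int)
    print(world(p,[[q[0]+i,q[1]-3] for i in range(-12,13,3)]).round())
E
```

```text
[[ 9.99999934e-01 -3.12755599e-04  1.87553577e-04]
 [-3.52287245e-04 -9.61406402e-01  2.75131980e-01]
 [ 9.42661425e-05 -2.75132027e-01 -9.61406448e-01]] [-674.88517863  -36.20161844  377.78110282] [-0.04783463  0.          0.          0.          0.        ] 66.6589396986979
lid_bar L {'pixel': [55.3, 209.6], 'conf': 0.97} [[477. -27. 116.]]
lid_bar R 0.87 [48.1, 42.6, 323.2, 364.3] [625.  23. 131.] [117. 173. 205.]
sanding_block_mid L {'pixel': [178.8, 253.4], 'conf': 0.74} [[609. -46. 165.]]
sanding_block_mid L {'pixel': [48.6, 278.4], 'conf': 0.57} [[ 382. -159.   33.]]
sanding_block_mid R 0.93 [6.0, 234.7, 87.8, 289.9] [ 365. -148.   33.] [161. 135. 202.]
sanding_block_mid R 0.56 [112.8, 181.2, 239.2, 320.4] [614. -38. 165.] [ 75. 113. 149.]
scene [  43.84923436  920.23038543 1067.60664397] 50.73411533014737 [-0.06680786  0.          0.          0.          0.        ] 261.2686017544226 193.47157763504288
tcp px [[230.24277379 156.99082965]]
[[ 1572. -1142.  -810.]
 [ 1551. -1153.  -810.]
 [ 1522. -1153.  -799.]
 [ 1239.  -788.  -462.]
 [ 1220.  -794.  -459.]
 [ 1464. -1191.  -802.]
 [ 1444. -1202.  -802.]
 [  631.    12.   272.]
 [  623.     7.   272.]]
side [ 222.63354543 -990.33854664  915.27195806] 48.003108356080816 [-0.11428539  0.          0.          0.          0.        ] 258.5288761470599 192.43589240820856
tcp px [[297.9865885  152.80457874]]
[[ 628.  -11.  261.]
 [1304. 1559. -794.]
 [1326. 1554. -796.]
 [1348. 1548. -796.]
 [1378. 1559. -810.]
 [1397. 1548. -807.]
 [1426. 1557. -818.]
 [1438. 1528. -804.]
 [1448. 1497. -789.]]
```

The scene picture shows the chest at (255,195) with its bar at (285,195). Three things could be taken for the sanding block: the brown one on the lid at (256,173), a pink one at (323,204) and a green one at (171,284). I choose the brown one. Next I measure the geometry from depth and make a close crop.

```bash
cat >> h.py <<'E'
def cloud(p):
    v,u=np.mgrid[0:384:1,0:512:1]; uv=np.c_[u.ravel(),v.ravel()]; d=p["depth"].ravel(); k=d>0
    return world(p,uv[k],d[k]), p["img"].reshape(-1,3)[k], uv[k]
def rect(P,z0,z1,x0,x1,y0,y1):
    k=(P[:,2]>z0)&(P[:,2]<z1)&(P[:,0]>x0)&(P[:,0]<x1)&(P[:,1]>y0)&(P[:,1]<y1)
    Q=P[k]; 
    if len(Q)<20: return None
    # trim via raster + open
    im=np.zeros((600,600),np.uint8); i=((Q[:,:2]-[x0,y0])).round().astype(int); i=np.clip(i,0,599); im[i[:,1],i[:,0]]=255
    im=cv2.morphologyEx(im,cv2.MORPH_CLOSE,np.ones((9,9))); im=cv2.morphologyEx(im,cv2.MORPH_OPEN,np.ones((9,9)))
    c=max(cv2.findContours(im,0,2)[0],key=cv2.contourArea); r=cv2.minAreaRect(c)
    return np.round([r[0][0]+x0,r[0][1]+y0,*r[1],r[2]],1), round(float(np.median(Q[:,2])),1)
E
python3 - <<'E'
from h import *
for c in ["scene","side","wrist"]:
    p=vision.capture(c); P,I,uv=cloud(p)
    print(c,"lid",rect(P,124,140,420,760,-260,240),"block",rect(P,158,175,520,700,-150,80))
    k=(P[:,2]>104)&(P[:,2]<124)&(P[:,0]>420)&(P[:,0]<490)&(P[:,1]>-130)&(P[:,1]<100)
    Q=P[k]; print(" bar",len(Q),Q.min(0).round(),Q.max(0).round(),np.median(Q,0).round())
    if len(Q)>20: print(cv2.fitLine(Q[:,:2].astype(np.float32),cv2.DIST_HUBER,0,.01,.01).ravel())
    if c=="wrist":
        cv2.imwrite("pics/w1.png",p["img"])
    k=(P[:,2]>5)&(P[:,2]<30)&(P[:,0]>500)&(P[:,1]<-280)&(P[:,1]>-450); 
    if k.any(): print(" sd",P[k].min(0).round(),P[k].max(0).round())
    k=(P[:,2]>90)&(P[:,2]<120)&(P[:,0]>300)&(P[:,1]<-300); 
    if k.any(): print(" case",np.percentile(P[k],2,0).round(),np.percentile(P[k],98,0).round())
E
```

```text
scene lid (array([604.3, -57.7, 323.8, 183.1,  78.3]), 132.5) block (array([604. , -49.6,  57.1, 114. ,  23.4]), 166.3)
 bar 120 [456. -98. 109.] [490.  30. 122.] [473. -37. 117.]
[ 1.5931872e-01  9.8722720e-01  4.7240692e+02 -2.6792051e+01]
 sd [ 501. -449.    5.] [2026. -281.   29.]
 case [  385. -1868.    91.] [2019. -386.  119.]
side lid (array([603.7, -63. , 322.1, 180.8,  78.2]), 131.7) block (array([603.3, -56.8,  60.3, 109.7,  24.7]), 165.1)
 bar 151 [ 455. -101.  109.] [490.  23. 121.] [472. -64. 116.]
[ 1.2850091e-01  9.9170941e-01  4.7202847e+02 -4.3490280e+01]
 sd [ 545. -450.    5.] [ 759. -296.   21.]
 case [ 427. -710.  101.] [ 760. -514.  109.]
wrist lid (array([611.5, -26.5, 252.7, 180.3,  78. ]), 131.4) block (array([605.6, -52.3,  58.8, 108.4,  24.7]), 165.3)
 bar 1831 [456. -97. 107.] [490.  29. 119.] [477. -36. 116.]
[ 1.6476505e-01  9.8633283e-01  4.7649948e+02 -3.0574972e+01]
```

View pics/wrist1.png

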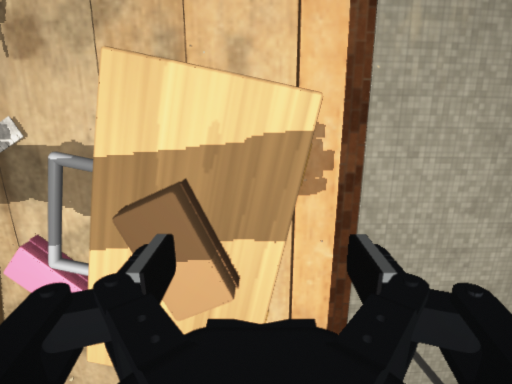

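The wrist picture shows the lid, with the bar at (55,210) and the brown block on the lid at about (180,250). That matches the description and serves as the close check. Next I work out the shifts.

```bash
cat >> h.py <<'E'
from scipy.spatial.transform import Rotation as Rn
def go(x,y,z,ydir=None):
    s=arm.sense(); R=Rn.from_euler("xyz",s["eef_rot"]).as_matrix()
    d=R.T@(np.array([x,y,z])-s["position"])/1000
    out={"t":round(s["time_s"],2),"d":d.round(4).tolist(),"pos":np.round(s["position"],1).tolist(),"w":round(s["width"],1),"gf":round(s["gripper_force"],1),"F":np.round(s["wrist_force"],1).tolist()}
    if ydir is not None:
        a=np.radians(ydir); v=R.T@[np.cos(a),np.sin(a),0]
        y=np.arctan2(-v[0],v[1]); y=(y+np.pi/2)%np.pi-np.pi/2; out["yaw"]=round(y,4)
    print(out)
E
python3 - <<'E'
from h import *
print(arm.sense()["eef_rot"])
go(604.5,-53,230,24.7)
for c in ["side","scene"]:
    P,I,uv=cloud(vision.capture(c))
    k=(P[:,0]>390)&(P[:,0]<620)&(P[:,1]>-440)&(P[:,1]<-200)
    Q=P[k]; o=Q[(Q[:,2]>6)]
    print(c,k.sum(),len(o)); 
    h,_,_=np.histogram2d(o[:,0],o[:,1],bins=[np.arange(390,640,30),np.arange(-440,-190,30)]); print(h.astype(int))
E
```

```text
[-3.14156875e+00 -5.98495838e-05  1.57076149e+00]
{'t': 1.5, 'd': [-0.053, -0.0705, 0.0013], 'pos': [675.0, 0.0, 231.3], 'w': 85.4, 'gf': 0.0, 'F': [-0.2, -0.4, -0.3], 'yaw': np.float64(-0.4311)}
side 8001 1962
[[ 26   4   0   0   0   0   0  76]
 [  0   0   0   0   0   0   0   0]
 [  0   0   0   0   0   0   0  13]
 [  0   0   0   0   0   0   0 290]
 [  0   0   0   0   0   0   0 404]
 [  0   0   0   0   0   1   0 424]
 [  0   0   0   0   0   0  16 412]
 [  0   0   0   0   0   0  36 260]]
scene 1350 89
[[ 1  3  1  0  0  0  1 11]
 [ 0  0  0  1  0  0  0  0]
 [ 1  0  0  0  0  2  0  1]
 [ 1  0  1  0  0  0  0  2]
 [ 0  2  1  0  0  0  0  6]
 [ 2  1  0  0  0  0  0 14]
 [ 0  1  0  0  0  0  0 20]
 [ 0  0  0  0  0  0  0 16]]
```

```bash
python3 -m pendant '[{"grip":1,"x":-0.02,"y":-0.025,"z":0,"yaw":-0.15},{"grip":1,"x":-0.04,"y":-0.05,"z":0,"yaw":-0.3},{"grip":1,"x":-0.053,"y":-0.0705,"z":0,"yaw":-0.431},{"grip":1,"x":-0.053,"y":-0.0705,"z":0,"yaw":-0.431},{"grip":1,"x":-0.053,"y":-0.0705,"z":0.02,"yaw":-0.431}]' 30
python3 - <<'E'
from h import *
P,I,uv=cloud(vision.capture("wrist"))
print(rect(P,158,175,520,700,-150,80)); go(604.5,-53,140,24.7)
E
```

```text
time_s: 2.22
position: [606.5, -52.4, 212.9]
eef_rot: [3.137, 0.001, 1.999]
wrist_force: [0.7, -0.6, -0.7]
width: 85.4
gripper_force: 0.0
(array([604.3, -52.8,  59. , 107.2,  24.2]), 165.3)
{'t': 2.27, 'd': [-0.001, -0.0002, 0.069], 'pos': [604.4, -52.1, 209.0], 'w': 85.0, 'gf': 0.0, 'F': [-0.2, -0.2, -1.4], 'yaw': np.float64(-0.0017)}
```

```bash
python3 -m pendant '[{"grip":1,"z":0.025},{"grip":1,"z":0.05},{"grip":1,"z":0.065},{"grip":1,"z":0.071},{"grip":1,"z":0.071}]' 30
python3 -m pendant '[{"grip":0.5},{"grip":0.4},{"grip":0.4},{"grip":0.4},{"grip":0.4}]' 30
```

```text
schema error: expected keys grip, x, y, z, yaw
schema error: expected keys grip, x, y, z, yaw
```

```bash
python3 -m pendant '[{"grip":1,"x":0,"y":0,"yaw":0,"z":0.025},{"grip":1,"x":0,"y":0,"yaw":0,"z":0.05},{"grip":1,"x":0,"y":0,"yaw":0,"z":0.065},{"grip":1,"x":0,"y":0,"yaw":0,"z":0.071},{"grip":1,"x":0,"y":0,"yaw":0,"z":0.071}]' 30
python3 -m pendant '[{"grip":0.5,"x":0,"y":0,"z":0,"yaw":0},{"grip":0.4,"x":0,"y":0,"z":0,"yaw":0},{"grip":0.4,"x":0,"y":0,"z":0,"yaw":0},{"grip":0.4,"x":0,"y":0,"z":0,"yaw":0},{"grip":0.4,"x":0,"y":0,"z":0,"yaw":0}]' 30
```

```text
time_s: 2.9
position: [604.9, -52.8, 140.5]
eef_rot: [3.141, -0.0, 2.002]
wrist_force: [-0.3, -0.5, -0.1]
width: 85.7
gripper_force: 0.0
time_s: 3.52
position: [605.2, -53.0, 141.3]
eef_rot: [3.14, 0.001, 2.002]
wrist_force: [-0.7, 0.2, 6.5]
width: 57.2
gripper_force: 33.2
```

```bash
python3 -m pendant '[{"grip":0.4,"x":0,"y":0,"z":-0.01,"yaw":0},{"grip":0.4,"x":0,"y":0,"z":-0.03,"yaw":0},{"grip":0.4,"x":0,"y":0,"z":-0.06,"yaw":0},{"grip":0.4,"x":0,"y":0,"z":-0.08,"yaw":0},{"grip":0.4,"x":0,"y":0,"z":-0.08,"yaw":0}]' 30
python3 - <<'E'
from h import *
p=vision.capture("wrist"); cv2.imwrite("pics/w2.png",p["img"])
go(510,-320,220,78.2)
E
```

```text
time_s: 4.15
position: [605.3, -53.0, 221.9]
eef_rot: [3.139, 0.001, 2.002]
wrist_force: [-0.2, 0.7, -2.7]
width: 57.5
gripper_force: 32.7
{'t': 4.2, 'd': [-0.2031, -0.1974, 0.0004], 'pos': [604.5, -53.0, 220.5], 'w': 57.3, 'gf': 32.7, 'F': [-0.8, -0.0, -3.0], 'yaw': np.float64(-0.9339)}
```

View pics/w2.png

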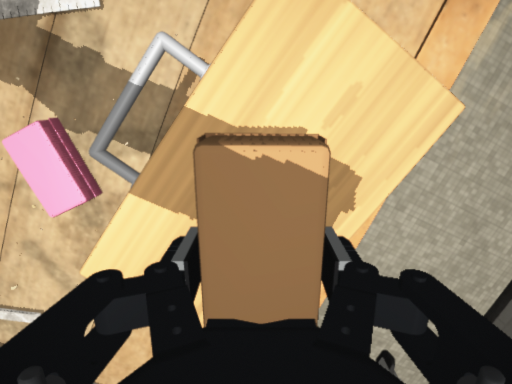

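The block at (195–330, 135–320) is gripped squarely and off the lid. Now I carry it over the bare bench.

```bash
python3 -m pendant '[{"grip":0.4,"x":-0.02,"y":-0.02,"z":0,"yaw":0},{"grip":0.4,"x":-0.05,"y":-0.05,"z":0,"yaw":0},{"grip":0.4,"x":-0.08,"y":-0.08,"z":0,"yaw":0},{"grip":0.4,"x":-0.11,"y":-0.11,"z":0,"yaw":0},{"grip":0.4,"x":-0.14,"y":-0.14,"z":0,"yaw":0}]' 30
python3 -m pendant '[{"grip":0.4,"x":-0.03,"y":-0.03,"z":0,"yaw":0},{"grip":0.4,"x":-0.05,"y":-0.048,"z":0,"yaw":0},{"grip":0.4,"x":-0.063,"y":-0.057,"z":0,"yaw":0},{"grip":0.4,"x":-0.063,"y":-0.057,"z":0,"yaw":0},{"grip":0.4,"x":-0.063,"y":-0.057,"z":0.02,"yaw":0}]' 30
python3 - <<'E'
from h import *
go(510,-320,9,78.2)
E
```

```text
time_s: 4.82
position: [534.3, -239.6, 218.7]
eef_rot: [-3.14, -0.002, 2.002]
wrist_force: [0.2, -0.3, -0.3]
width: 57.6
gripper_force: 32.6
time_s: 5.45
position: [512.2, -318.5, 201.1]
eef_rot: [3.139, 0.001, 2.004]
wrist_force: [-1.2, 0.2, -1.6]
width: 57.2
gripper_force: 32.7
{'t': 5.45, 'd': [-0.0001, -0.0031, 0.1921], 'pos': [512.2, -318.5, 201.1], 'w': 57.2, 'gf': 32.7, 'F': [-1.2, 0.2, -1.6], 'yaw': np.float64(-0.9321)}
```

```bash
python3 -m pendant '[{"grip":0.4,"x":0,"y":0,"z":0.03,"yaw":0},{"grip":0.4,"x":0,"y":0,"z":0.07,"yaw":0},{"grip":0.4,"x":0,"y":0,"z":0.11,"yaw":0},{"grip":0.4,"x":0,"y":0,"z":0.15,"yaw":0},{"grip":0.4,"x":0,"y":0,"z":0.17,"yaw":0}]' 30
python3 -m pendant '[{"grip":0.4,"x":0,"y":0,"z":0.008,"yaw":0},{"grip":0.4,"x":0,"y":0,"z":0.014,"yaw":0},{"grip":0.4,"x":0,"y":0,"z":0.018,"yaw":0},{"grip":0.4,"x":0,"y":0,"z":0.02,"yaw":0},{"grip":0.4,"x":0,"y":0,"z":0.02,"yaw":0}]' 30
```

```text
time_s: 6.08
position: [510.0, -317.0, 28.0]
eef_rot: [-3.14, -0.004, 2.004]
wrist_force: [-0.1, 1.1, -1.3]
width: 57.7
gripper_force: 32.6
time_s: 6.7
position: [510.5, -319.9, 10.7]
eef_rot: [3.141, 0.0, 2.002]
wrist_force: [0.5, 0.8, -1.3]
width: 57.6
gripper_force: 32.6
```

```bash
python3 -m pendant '[{"grip":0.4,"x":0,"y":0,"z":0.001,"yaw":0},{"grip":0.4,"x":0,"y":0,"z":0.002,"yaw":0},{"grip":0.4,"x":0,"y":0,"z":0.002,"yaw":0},{"grip":0.4,"x":0,"y":0,"z":0.002,"yaw":0},{"grip":0.4,"x":0,"y":0,"z":0.002,"yaw":0}]' 30
python3 -m pendant '[{"grip":1,"x":0,"y":0,"z":0,"yaw":0},{"grip":1,"x":0,"y":0,"z":0,"yaw":0},{"grip":1,"x":0,"y":0,"z":0,"yaw":0},{"grip":1,"x":0,"y":0,"z":0,"yaw":0},{"grip":1,"x":0,"y":0,"z":0,"yaw":0}]'
python3 -m pendant '[{"grip":1,"x":0,"y":0,"z":-0.03,"yaw":0},{"grip":1,"x":0,"y":0,"z":-0.08,"yaw":0},{"grip":1,"x":0,"y":0,"z":-0.13,"yaw":0},{"grip":1,"x":0,"y":0,"z":-0.18,"yaw":0},{"grip":1,"x":0,"y":0,"z":-0.2,"yaw":0}]'
python3 - <<'E'
from h import *
P,I,uv=cloud(vision.capture("wrist"))
print(rect(P,24,45,430,590,-400,-240))
Q=P[(P[:,2]>24)&(P[:,2]<45)&(abs(P[:,0]-510)<30)&(abs(P[:,1]+320)<30)]; print(np.percentile(Q[:,2],[2,50,98]))
go(471.8,-32.5,210,-11.8)
E
```

```text
time_s: 7.32
position: [510.5, -319.9, 9.4]
eef_rot: [3.141, 0.0, 2.002]
wrist_force: [-3.6, 2.2, 7.5]
width: 57.4
gripper_force: 33.7
time_s: 7.95
position: [510.3, -319.7, 8.2]
eef_rot: [-3.142, -0.0, 2.002]
wrist_force: [0.2, 0.2, 0.5]
width: 85.2
gripper_force: 0.0
time_s: 8.57
position: [511.6, -320.5, 211.9]
eef_rot: [3.138, 0.004, 2.002]
wrist_force: [-0.2, 1.0, -1.4]
width: 85.7
gripper_force: 0.0
(array([ 509.6, -320.1,   58.7,  107.2,   24. ]), 33.3)
[31.50542097 33.3676417  34.88942298]
{'t': 8.62, 'd': [0.2789, 0.0837, 0.0022], 'pos': [512.2, -320.9, 213.4], 'w': 85.6, 'gf': 0.0, 'F': [1.2, -1.2, 1.8], 'yaw': np.float64(0.6367)}
```

The block lies flat and free on the bench. Now to the bar.

```bash
python3 -m pendant '[{"grip":0.45,"x":0.02,"y":0.006,"z":0,"yaw":0.1},{"grip":0.45,"x":0.06,"y":0.018,"z":0,"yaw":0.25},{"grip":0.45,"x":0.11,"y":0.033,"z":0,"yaw":0.4},{"grip":0.45,"x":0.16,"y":0.048,"z":0,"yaw":0.55},{"grip":0.45,"x":0.2,"y":0.06,"z":0,"yaw":0.637}]' 60
python3 - <<'E'
from h import *
go(471.8,-32.5,210,-11.8)
E
```

```text
time_s: 9.25
position: [480.4, -110.7, 207.5]
eef_rot: [-3.14, -0.0, 1.363]
wrist_force: [0.5, 0.2, 0.4]
width: 38.5
gripper_force: 0.0
{'t': 9.25, 'd': [0.0747, -0.0246, -0.0025], 'pos': [480.4, -110.7, 207.5], 'w': 38.5, 'gf': 0.0, 'F': [0.5, 0.2, 0.4], 'yaw': np.float64(-0.0023)}
```

```bash
python3 -m pendant '[{"grip":0.45,"x":0.03,"y":-0.01,"z":0,"yaw":0},{"grip":0.45,"x":0.06,"y":-0.02,"z":0,"yaw":0},{"grip":0.45,"x":0.075,"y":-0.0245,"z":0,"yaw":0},{"grip":0.45,"x":0.075,"y":-0.0245,"z":0,"yaw":0},{"grip":0.45,"x":0.075,"y":-0.0245,"z":0,"yaw":0}]'
python3 - <<'E'
from h import *
p=vision.capture("wrist"); cv2.imwrite("pics/w3.png",p["img"]); P,I,uv=cloud(p)
go(471.8,-32.5,93,-11.8)
print(arm.sense()["joint_pos"])
print("lid",rect(P,124,140,420,760,-260,240))
# bar points in chest frame
a=np.radians(-11.8); X=(P[:,:2]-[604,-60])@np.array([[np.cos(a),-np.sin(a)],[np.sin(a),np.cos(a)]])
k=(P[:,2]>100)&(P[:,2]<125)&(X[:,0]>-170)&(X[:,0]<-100)&(abs(X[:,1])<80)
B=np.c_[X[k],P[k,2]]
print(B.min(0),B.max(0)); c=B[(abs(B[:,1])<40)&(B[:,0]<-115)]
if len(c): print(len(c),np.percentile(c,[2,50,98],axis=0).round(1))
E
```

```text
time_s: 9.88
position: [472.7, -35.9, 208.1]
eef_rot: [-3.142, 0.001, 1.363]
wrist_force: [0.3, -0.5, -0.3]
width: 38.3
gripper_force: 0.0
{'t': 9.93, 'd': [0.0033, -0.0016, 0.1152], 'pos': [472.7, -36.0, 208.2], 'w': 38.4, 'gf': 0.0, 'F': [-0.1, 0.1, 1.3], 'yaw': np.float64(-0.0021)}
[-6.13602589e-02  1.73303762e-01  5.91694143e-03  2.04653710e+00
 -6.85423192e-04  9.21882572e-01 -2.63209862e-01]
lid (array([593.5, -61. , 298. , 165. ,  90. ]), 131.4)
[-140.89246336  -61.07317346  109.48417668] [-100.1939558    61.61929348  120.27771151]
1324 [[-140.6  -38.   112.2]
 [-134.9    3.2  116.4]
 [-129.    38.5  118.4]]
```

View pics/w3.png

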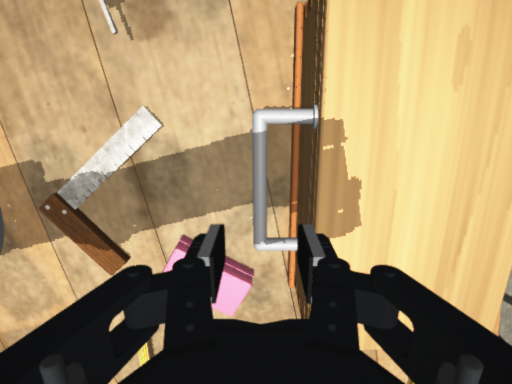

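The bar at column 260 lies centred between the fingers (215–305), and its axis matches the calculation. I descend and grip.

```bash
python3 -m pendant '[{"grip":0.45,"x":0.002,"y":-0.001,"z":0.03,"yaw":0},{"grip":0.45,"x":0.003,"y":-0.001,"z":0.06,"yaw":0},{"grip":0.45,"x":0.003,"y":-0.001,"z":0.09,"yaw":0},{"grip":0.45,"x":0.003,"y":-0.001,"z":0.11,"yaw":0},{"grip":0.45,"x":0.003,"y":-0.001,"z":0.115,"yaw":0}]'
python3 -m pendant '[{"grip":0.45,"x":0,"y":0,"z":0,"yaw":0},{"grip":0,"x":0,"y":0,"z":0,"yaw":0},{"grip":0,"x":0,"y":0,"z":0,"yaw":0},{"grip":0,"x":0,"y":0,"z":0,"yaw":0},{"grip":0,"x":0,"y":0,"z":0,"yaw":0}]' 60
python3 - <<'E'
import numpy as np
for d in range(4,65,4):
    t=np.radians(d); print(d,round(-(228-(228*np.cos(t)-12*np.sin(t))),1),round(-(228*np.sin(t)+12*np.cos(t)-12),1))
E
```

```text
time_s: 10.55
position: [471.5, -32.5, 92.2]
eef_rot: [-3.139, 0.001, 1.363]
wrist_force: [0.3, -0.1, 0.5]
width: 38.5
gripper_force: 0.0
time_s: 11.18
position: [472.5, -31.4, 94.2]
eef_rot: [3.141, -0.0, 1.365]
wrist_force: [-1.8, -1.8, 5.1]
width: 9.8
gripper_force: 58.5
4 -1.4 -15.9
8 -3.9 -31.6
12 -7.5 -47.1
16 -12.1 -62.4
20 -17.9 -77.3
24 -24.6 -91.7
28 -32.3 -105.6
32 -41.0 -119.0
36 -50.6 -131.7
40 -61.1 -143.7
44 -72.3 -155.0
48 -84.4 -165.5
52 -97.1 -175.1
56 -110.5 -183.7
60 -124.4 -191.5
64 -138.8 -198.2
```

```bash
python3 -m pendant '[{"grip":0,"x":0,"y":0.0003,"z":-0.008,"yaw":0},{"grip":0,"x":0,"y":0.0014,"z":-0.016,"yaw":0},{"grip":0,"x":0,"y":0.0025,"z":-0.024,"yaw":0},{"grip":0,"x":0,"y":0.004,"z":-0.032,"yaw":0},{"grip":0,"x":0,"y":0.004,"z":-0.032,"yaw":0}]' 60
python3 - <<'E'
from h import *
a=np.radians(-11.8); 
p=vision.capture("side"); P,_,_=cloud(p)
X=(P[:,:2]-[604,-60])@np.array([[np.cos(a),-np.sin(a)],[np.sin(a),np.cos(a)]])
k=(abs(X[:,1]+90)<50)&(abs(X[:,0])<80)&(P[:,2]>100)
s=np.polyfit(X[k,0],P[k,2],1); print(k.sum(),"lid deg",np.degrees(np.arctan(-s[0])))
E
```

```text
time_s: 11.8
position: [476.1, -32.2, 125.8]
eef_rot: [3.142, -0.0, 1.365]
wrist_force: [0.4, 1.2, -3.6]
width: 10.2
gripper_force: 58.5
1290 lid deg 7.817219999482511
```

The lid follows (7.8° measured). I continue along the arc.

```bash
python3 -m pendant '[{"grip":0,"x":0,"y":0.0036,"z":-0.0155,"yaw":0},{"grip":0,"x":0,"y":0.0082,"z":-0.0308,"yaw":0},{"grip":0,"x":0,"y":0.014,"z":-0.0457,"yaw":0},{"grip":0,"x":0,"y":0.0207,"z":-0.0601,"yaw":0},{"grip":0,"x":0,"y":0.0284,"z":-0.074,"yaw":0}]' 60
python3 -m pendant '[{"grip":0,"x":0,"y":0.0087,"z":-0.0134,"yaw":0},{"grip":0,"x":0,"y":0.0183,"z":-0.0261,"yaw":0},{"grip":0,"x":0,"y":0.0288,"z":-0.0381,"yaw":0},{"grip":0,"x":0,"y":0.04,"z":-0.0494,"yaw":0},{"grip":0,"x":0,"y":0.0521,"z":-0.0599,"yaw":0}]' 60
cat > lid.py <<'E'
from h import *
s=arm.sense(); a=np.radians(-11.8); M=np.array([[np.cos(a),-np.sin(a)],[np.sin(a),np.cos(a)]])
b=(np.array(s["position"])[:2]-[604,-60])@M; f=93-b[0]; hgt=s["position"][2]+19-100
print("from arm deg",np.degrees(np.arctan2(hgt,f)-np.arctan2(12,228)),"r",np.hypot(f,hgt),"want",np.hypot(12,228))
for c in ["side","scene"]:
    P,_,_=cloud(vision.capture(c)); X=(P[:,:2]-[604,-60])@M
    f=93-X[:,0]; h=P[:,2]-100; r=np.hypot(f,h)
    k=(abs(X[:,1]+90)<50) if c=="side" else (abs(X[:,1]-115)<35)
    k&=(r>60)&(r<170)&(h>20)&(f>-20); f,h=f[k],h[k]
    if k.sum()<50: print(c,"few");continue
    q=cv2.fitLine(np.c_[f,h].astype(np.float32),cv2.DIST_HUBER,0,.01,.01).ravel(); print(c,k.sum(),"deg",np.degrees(np.arctan2(q[1],q[0]))%180)
E
python3 lid.py
```

```text
time_s: 12.48
position: [502.2, -37.7, 199.2]
eef_rot: [-3.137, 0.001, 1.365]
wrist_force: [-5.1, 0.9, -0.6]
width: 9.6
gripper_force: 58.4
time_s: 13.1
position: [551.0, -47.9, 260.4]
eef_rot: [-3.132, 0.001, 1.365]
wrist_force: [-19.5, 3.6, 19.0]
width: 9.5
gripper_force: 59.0
from arm deg 47.59465884139455 r 232.1948357519976 want 228.31557108528537
side 450 deg 46.409233
scene few
```

```bash
python3 -m pendant '[{"grip":0,"x":0,"y":0,"z":0,"yaw":0},{"grip":0,"x":0,"y":0,"z":0,"yaw":0}]' 60; python3 lid.py; python3 - <<'E'
from h import *
s=arm.sense(); print(s["wrist_torque"],s["joint_velocities"])
p=vision.capture("side"); cv2.imwrite("pics/s2.png",cv2.resize(p["img"][90:290,170:370],(800,600)[::-1] if 0 else (600,600),interpolation=cv2.INTER_CUBIC))
E
```

```text
time_s: 13.45
position: [551.8, -48.1, 261.3]
eef_rot: [-3.135, 0.0, 1.365]
wrist_force: [-20.1, 2.6, 21.3]
width: 9.9
gripper_force: 59.3
from arm deg 47.897677775693616 r 232.3453770131232 want 228.31557108528537
side 445 deg 46.84115
scene few
[0.60515748 4.34617736 0.01309363] [-2.65515434e-04  2.85216899e-04  1.70139921e-05  1.14395263e-03
 -8.18545244e-04 -1.23083263e-03 -5.32708330e-04]
```

View pics/s2.png

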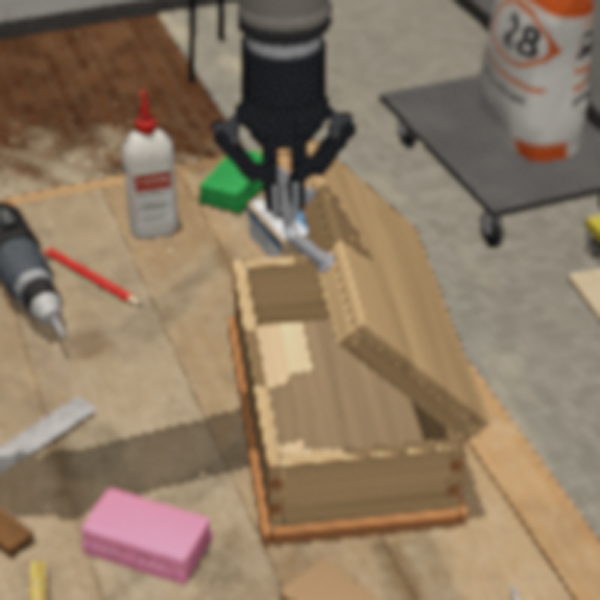

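The lid stands at about 47°, and the tool feels a ~28 N radial load pushing it outward. So the commanded arc is about 4 mm too tight. I correct this over the last stretch.

```bash
python3 -m pendant '[{"grip":0,"x":0,"y":-0.001,"z":-0.002,"yaw":0},{"grip":0,"x":0,"y":0.004,"z":-0.007,"yaw":0},{"grip":0,"x":0,"y":0.01,"z":-0.0125,"yaw":0},{"grip":0,"x":0,"y":0.01,"z":-0.0125,"yaw":0}]' 60; python3 lid.py
```

```text
time_s: 14.1
position: [565.4, -51.0, 272.8]
eef_rot: [3.141, -0.0, 1.364]
wrist_force: [-6.3, 0.6, 5.6]
width: 9.7
gripper_force: 59.1
from arm deg 52.32481300157632 r 233.166752099766 want 228.31557108528537
side 360 deg 51.141624
scene few
```

```bash
python3 -m pendant '[{"grip":0,"x":0,"y":0.0095,"z":-0.007,"yaw":0},{"grip":0,"x":0,"y":0.0195,"z":-0.0133,"yaw":0},{"grip":0,"x":0,"y":0.028,"z":-0.018,"yaw":0},{"grip":0,"x":0,"y":0.028,"z":-0.018,"yaw":0},{"grip":0,"x":0,"y":0.028,"z":-0.018,"yaw":0}]' 60; python3 lid.py
python3 - <<'E'
from h import *
a=np.radians(-11.8); M=np.array([[np.cos(a),-np.sin(a)],[np.sin(a),np.cos(a)]])
P,I,uv=cloud(vision.capture("wrist")); X=(P[:,:2]-[604,-60])@M; f=93-X[:,0]; h=P[:,2]-100
r=np.hypot(f,h); k=(X[:,1]>40)&(X[:,1]<155)&(r>60)&(r<180)&(h>30)&(abs(f)<170)
print(k.sum()); q=cv2.fitLine(np.c_[f[k],h[k]].astype(np.float32),cv2.DIST_HUBER,0,.01,.01).ravel(); print(np.degrees(np.arctan2(q[1],q[0]))%180)
# bar post / lid front face plane
for c in ["side","scene"]:
  P,I,uv=cloud(vision.capture(c)); X=(P[:,:2]-[604,-60])@M; f=93-X[:,0]; h=P[:,2]-100
  for y0,y1 in ((-160,-120),(-120,-80),(-80,-40),(60,110),(110,160)):
    k=(X[:,1]>y0)&(X[:,1]<y1)&(h>20)&(f>-40)&(f<150)&(np.hypot(f,h)<175)
    if k.sum()>60:
      q=cv2.fitLine(np.c_[f[k],h[k]].astype(np.float32),cv2.DIST_HUBER,0,.01,.01).ravel()
      d=(f[k]-q[2])*q[1]-(h[k]-q[3])*q[0]; off=q[2]*q[1]-q[3]*q[0]
      print(c,y0,k.sum(),round(np.degrees(np.arctan2(q[1],q[0]))%180,2),"rms",d.std().round(1),"off",off.round(1))
E
```

```text
time_s: 14.82
position: [593.3, -56.8, 291.0]
eef_rot: [3.139, -0.0, 1.364]
wrist_force: [-4.8, -0.1, 6.5]
width: 9.8
gripper_force: 59.3
from arm deg 60.61698561987718 r 234.4394523318847 want 228.31557108528537
side 199 deg 59.60229
scene few
5799
59.716934
side -160 293 57.35 rms 10.7 off -31.6
side -120 109 59.61 rms 0.2 off -32.4
side -80 103 59.65 rms 0.3 off -32.3
side 60 98 59.7 rms 0.3 off -32.5
side 110 75 59.78 rms 0.3 off -32.4
scene -160 144 54.54 rms 5.7 off -18.0
scene 110 70 56.06 rms 10.3 off -14.2
```

The lid stands at 59.7° in every clean fit. I check that it holds still and that the block is fine, then hand in.

```bash
python3 -m pendant '[{"grip":0,"x":0,"y":0,"z":0,"yaw":0},{"grip":0,"x":0,"y":0,"z":0,"yaw":0},{"grip":0,"x":0,"y":0,"z":0,"yaw":0},{"grip":0,"x":0,"y":0,"z":0,"yaw":0},{"grip":0,"x":0,"y":0,"z":0,"yaw":0}]' 60; python3 lid.py
python3 - <<'E'
from h import *
P,I,uv=cloud(vision.capture("side")); print(rect(P,28,45,430,590,-400,-240))
print(arm.finish_job())
E
```

```text
time_s: 15.7
position: [593.2, -56.8, 291.0]
eef_rot: [3.139, -0.0, 1.364]
wrist_force: [-4.7, 0.8, 6.3]
width: 9.4
gripper_force: 59.3
from arm deg 60.59564175741438 r 234.43613155168921 want 228.31557108528537
side 199 deg 59.556705
scene few
(array([ 510.1, -322.8,   60.2,  110.2,   24.6]), 34.1)
the job is handed in; nothing more can be done
None
```

The job is handed in: the sanding block lies flat on the bare bench clear of the chest, and the gripper still holds the lid by its bar, steady at about 59.6° open; I didn't re-measure the other bench items at the end.

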